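# Function-test the emergency stop and reset it

### The job

Test the bench's emergency stop: press the mushroom button fully in so that it latches, then twist it clockwise by pushing its thumb lever sideways until it is fully out again, let the lever spring back, and then press the round reset button on the two-button box fully in and let it go. Touch only, with the shut fingers: do not grip or straddle the mushroom or its lever, and leave both boxes standing where they are. Do not press reset while the mushroom is still in, never press the square button, and leave the other things on the cart undisturbed.

Things in the scene. Friction and masses are not known exactly. Their poses are not given: they have to be found in the camera images.
- stop_station: Emergency-stop station: loose grey box 100 x 100 x 55 mm (0.9 kg, rubber feet) with one black mushroom button in the middle of its top. Origin at the centre of its underside, z up. The mushroom's axis is vertical through the origin; at rest the thumb lever points along the box's -x axis.
- mushroom (a joint): How far the mushroom is pressed in, m: 0 = fully out, 0.008 = fully in. About 3 N moves it and it stays at whatever depth it is left (no return spring); at 0.008 it meets a hard stop. Only turning the lever brings it out: the turn cams it up, pressed depth is at most 0.008 - 0.010 x lever angle.
- thumb_lever (a joint): Twist of the mushroom head with its lever, rad: 0 at rest, grows clockwise seen from above, hard stop at 0.8. A weak spring brings it back to 0 when let go. About 1.5 N at the lever's end turns it.
- mushroom_top (a point): Centre of the mushroom's top, which is flat within 12 mm of the axis (head diameter 42 mm, 14 mm thick); 85 mm above the cart's top when out, 77 mm when in. Goes down and turns with the head: its -x axis points along the thumb lever, z up.
- lever_pad (a point): Middle of the outer part of the thumb lever, 38 mm from the mushroom axis, 9 mm below mushroom_top. The lever is a level black bar, 11 mm wide, 14 mm high (7 mm above and below this point), reaching 47 mm from the axis. Turns with it: -x points outward, +y is where a clockwise twist goes, so push its -y face. Free height under the lever: 14 mm when out, 6 mm when in.
- button_box: Loose grey box 120 x 76 x 45 mm (0.8 kg, rubber feet) with two black push buttons on top, 66 mm apart along its x axis. Origin at the centre of its underside, z up.
- round_button (a joint): How far the round reset button is pressed, m: 0 = out, 0.006 = fully in; sprung, about 1.5 N to start and 5 N fully in.
- round_top (a point): Centre of the top of the round reset button, 29 mm diameter, at the box's -x end; 57 mm above the cart's top when out, standing 9 mm above its metal bezel.
- square_button (a joint): How far the square button is pressed, m: 0 = out, 0.006 = fully in. Not to be pressed.
- square_top (a point): Centre of the top of the square button, 27 mm wide, at the box's +x end, same height as the round one.
- spare_knob: Bystander: black instrument knob, 22 mm wide, 19 mm high, standing near the middle between the two boxes. Origin at its underside.
- battery_9v: Bystander: block battery standing upright, 18 x 27 x 48 mm. Origin at its underside.
- relay: Bystander: clear-cased relay, 23 x 29 x 30 mm. Origin at its underside.
- flux_bottle: Bystander: small bottle with black cap, 30 mm diameter, 68 mm high. Origin at its underside.
- bnc_tee: Bystander: metal T-shaped coaxial connector lying flat, 28 x 42 x 14 mm. Origin at its underside.
- terminator: Bystander: round coaxial terminator standing on end, 19 mm diameter, 39 mm high. Origin at its underside.

How it is judged:
By the outcome, as a careful person would: the job done as asked, in the order asked, and still so for the second after the job is handed in, with the robot touching nothing.
It also fails if it takes over 54 s, if anything falls off the work surface, if the arm or the gripper's body presses on something with over 40 N, if the wrist force passes 120 N, or if a joint passes its speed limit or range.

### The arm

A 6-joint arm with a two-finger parallel gripper is mounted at the origin on a cart in front of the work surface, level with it; the furniture and walls round the work are solid. World frame = base frame: x ahead of the robot, y to its left, z up, the work surface at z = 0. Lengths are in m, angles in rad, forces in N, time in s.
With the tool pointing down it reaches from about 0.3 to 0.775 m from the base axis. Payload 14.6 kg.
Tool frame: the origin (TCP) lies midway between the tips of the shut fingers; the grasp point (between the pads) lies 19 mm behind it; z points along the fingers, y is the line along which they close (so a half turn about z gives the same grasp; the last joint's range is limited). The gripper opens to 94 mm and grips with 3 to 60 N. Pads are 16 mm wide; open, the fingers measure 119 mm over their backs; the gripper's body (75 mm by 177 mm) begins 78 mm behind the grasp point.
Start: joints at [-0.067, 0.3, 1.521, -0, 1.321, -0.067], TCP at [0.55, -0, 0.205] pointing down, gripper open.
Joint ranges: [-3.03, 3.03], [-0.79, 2.21], [0.23, 2.52], [-1.04, 4.18], [0, 3.07], [-2.55, 2.55]. Speed limits (rad/s): [2.22, 2.22, 2.57, 3.14, 3.14, 3.14].

### API

Orientations are given as a rotation vector (axis times angle).
In Python, from rig import arm, imaging gives the robot as it stands.
- The arm moves only by the tool play_rows, never from a script. Its arguments are lists of equal length, an entry for each row: "angular": the turn, a rotation vector about the tool's x, y, z in degrees, a list of three; "travel": the shift along the tool's x, y, z in cm, a list of three; "grip": the opening in per cent of the stroke, from 0 (shut) to 100 (fully open). A call has 1 to 5 rows; each row is the pose to reach, as a shift and turn from the pose commanded when the call began, along the tool's axes at that moment; what a row does not reach only later rows make up. A row lasts 1/10 s, in which the tool goes at most 50 mm and 8.59 degrees, less where a joint would pass 70% of its speed; a pose out of reach is approached as far as the arm can. A call with a gripper value outside its range is refused whole. The fingers move at their own pace and stop on an object; "squeeze" is the grip in N (left out, the last holds). Time passes only in rows, so rows that repeat a pose let the fingers close. It gives the time, the measured TCP pose, the force, the opening and the grip force at its end, in the units of the state.
- arm.state(): the state, without advancing time (a new reading comes with each control period).
- imaging.capture(name): name is "scene" or "side" or "wrist"; returns a dict with "pixels" (420x560x3 uint8, red, green, blue), "K" (3x3 intrinsics, pixels), "R" (3x3) and "t" (3): a world point X has camera coordinates R X + t. Camera axes: x right, y down, z forward; pixel columns grow to the right and rows downward; lengths in m; the calibration is good to about 2 mm. A picture is of the moment at which its call begins. There is no depth.
- arm.hand_in(): hands the job in; it is judged then, once.
The state is a dict: "time_s": time; "joint_pos": joint angles; "joint_velocities": joint speeds; "joint_torque": joint torques, N m; "ee_pos": TCP position; "eef_rot": TCP orientation; "wrist_force": force on the tool from outside, world axes, zero at the start; "moment": the same for the moment, N m; "opening": opening from 0.0 (shut) to 1.0 (fully open); "grip_force": force on a finger pad.
Only numpy, scipy, OpenCV 4.12 (cv2) and the standard library are available. Lean on these libraries where they do the work, as an engineer would, in place of code of your own. Each camera call takes 0.05 s, during which the arm holds its last target. There are 200 camera calls.

## Working session

There is one attempt and no reset: what is moved stays moved. The work goes in short steps, Python scripts to look and compute and a tool call to move; the robot and the scene stay as the last step left them, time stands still between calls to the robot, and variables do not carry over. Pictures are saved under pics/ and viewed, at most 10 in all, crops included, and the job is handed in when it is done.

Besides the shell and the picture viewer there is one more tool, called after "Call:" by a JSON object that holds its "op" and its "data". play_rows: Moves the arm, as the interface text tells. Its arguments: {"type":"object","properties":{"angular":{"type":"array","items":{"type":"array","items":{"type":"number"}}},"travel":{"type":"array","items":{"type":"array","items":{"type":"number"}}},"grip":{"type":"array","items":{"type":"number"}},"squeeze":{"type":"number"}},"required":["angular","travel","grip"]}

```bash
mkdir -p pics; ls; python3 - <<'E'
from rig import arm, imaging
import cv2,pickle
d={}
for n in("scene","side","wrist"):
    c=imaging.capture(n);d[n]=c
    cv2.imwrite(f"pics/{n}0.png",c["pixels"][:,:,::-1])
    print(n,c["K"].round(1).tolist(),c["R"].round(3).tolist(),c["t"].round(3).tolist())
pickle.dump(d,open("d0.pkl","wb"))
s=arm.state();print(s)
E
```

```text
pics
scene [[487.3, 0.0, 277.7], [0.0, 487.3, 209.5], [0.0, 0.0, 1.0]] [[-0.353, 0.935, 0.002], [0.788, 0.299, -0.538], [-0.504, -0.189, -0.843]] [0.299, -0.374, 1.531]
side [[417.8, 0.0, 280.0], [0.0, 417.8, 208.4], [0.0, 0.0, 1.0]] [[0.797, 0.603, 0.017], [0.372, -0.468, -0.801], [-0.475, 0.645, -0.598]] [-0.43, -0.196, 1.42]
wrist [[346.4, 0.0, 277.2], [0.0, 346.4, 210.9], [0.0, 0.0, 1.0]] [[1.0, -0.002, -0.002], [-0.001, -0.963, 0.27], [-0.002, -0.27, -0.963]] [-0.548, -0.028, 0.393]
{'time_s': 0.15, 'joint_pos': array([-6.65855937e-02,  3.00354573e-01,  1.52143833e+00,  2.53151987e-05,
        1.32072318e+00, -6.66287494e-02]), 'joint_velocities': array([ 0.00025682, -0.00240193, -0.00492073, -0.00106587, -0.00065875,
       -0.00064832]), 'joint_torque': array([-2.50185103e-04, -5.31960297e+01, -3.52822959e+01,  7.07691838e-02,
        2.35654798e-02, -3.66386917e-05]), 'ee_pos': array([5.49792929e-01, 2.54511797e-05, 2.05010645e-01]), 'eef_rot': array([-2.22089758e+00, -2.22097949e+00,  9.25926494e-04]), 'wrist_force': array([ 0.33258486, -0.68001597,  0.04616174]), 'moment': array([-0.01832394, -0.01283383,  0.04062269]), 'grip_force': 0.0, 'opening': 0.9996374996937598}
```

View pics/scene0.png

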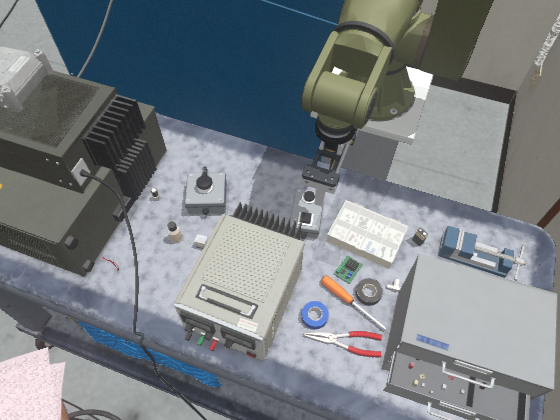

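View pics/side0.png

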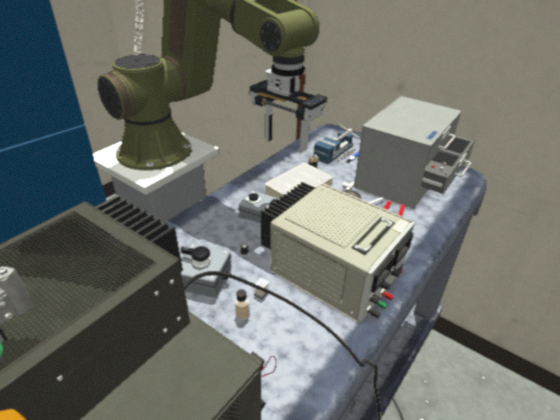

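View pics/wrist0.png

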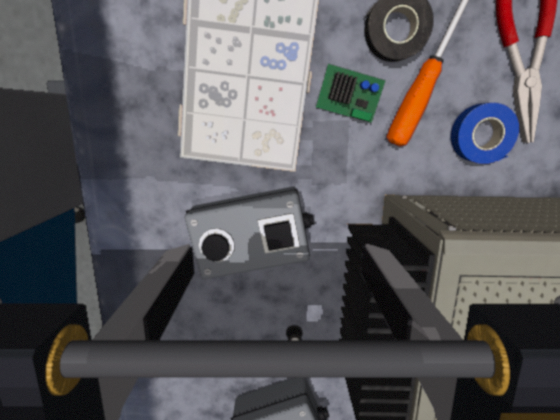

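```bash
cat > h.py <<'E'
import numpy as np
def ray(c,p):
    d=c["R"].T@np.linalg.solve(c["K"],[p[0],p[1],1.]); return -c["R"].T@c["t"],d
def plane(c,p,z):
    o,d=ray(c,p); return (o+d*(z-o[2])/d[2]).round(4)
def proj(c,X):
    q=c["K"]@(c["R"]@np.asarray(X,float)+c["t"]); return (q[:2]/q[2]).round(1)
def tri(a,p,b,q):
    A=[];y=[]
    for c,x in((a,p),(b,q)):
        o,d=ray(c,x);d/=np.linalg.norm(d);M=np.eye(3)-np.outer(d,d);A.append(M);y.append(M@o)
    return np.linalg.lstsq(np.vstack(A),np.hstack(y),rcond=None)[0].round(4)
E
python3 - <<'E'
from h import *
import pickle,cv2
d=pickle.load(open("d0.pkl","rb"));w,s,i=d["wrist"],d["scene"],d["side"]
print("round",plane(w,(215,247),.057),"sq",plane(w,(278,235),.057),"knob",plane(w,(294,331),.019))
print("mush scene",plane(s,(204.5,182),.085),"lever end",plane(s,(204.5,170),.076),"side",plane(i,(201,254),.085),plane(i,(184,251),.076))
print("psu top corner", tri(s,(236,213),i,(262,245)), tri(s,(236,208),i,(262,215)), "flux",plane(s,(173,227),.068),"batt/relay",plane(s,(201,241),.03),"term",plane(s,(155,194),.039))
for n,b in(("scene",(140,150,120,110)),("side",(150,220,130,110))):
    x,y,ww,h=b;cv2.imwrite(f"pics/{n}c.png",cv2.resize(d[n]["pixels"][y:y+h,x:x+ww,::-1],None,fx=5,fy=5,interpolation=cv2.INTER_CUBIC))
E
```

```text
round [ 0.4853 -0.0515  0.057 ] sq [ 0.5491 -0.0387  0.057 ] knob [ 0.5684 -0.1759  0.019 ]
mush scene [ 0.56  -0.306  0.085] lever end [ 0.5197 -0.3263  0.076 ] side [ 0.568  -0.3201  0.085 ] [ 0.5244 -0.3299  0.076 ]
psu top corner [ 0.6223 -0.1967  0.0665] [ 0.6293 -0.185   0.1357] flux [ 0.6987 -0.327   0.068 ] batt/relay [ 0.6925 -0.2604  0.03  ] term [ 0.6126 -0.4296  0.039 ]
```

View pics/scenec.png

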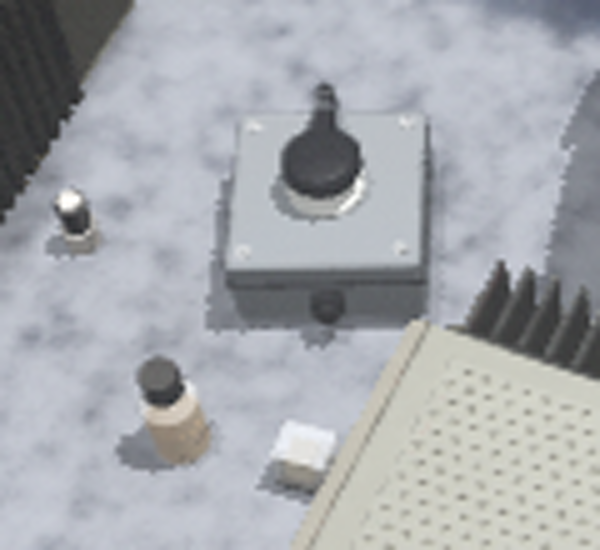

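Call:
{"op": "play_rows", "data": {"angular": [[0,0,0],[0,0,0],[0,0,0],[0,0,0],[0,0,0]], "travel": [[-5,0,0],[-10,0.5,0],[-15,1,0],[-20,1,0],[-25,1,0]], "grip": [100,100,100,100,100]}}

```text
time_s: 0.65
ee_pos: [0.5596, -0.2515, 0.2052]
eef_rot: [-2.221, -2.221, 0.0]
wrist_force: [0.4, 0.4, 0.1]
opening: 0.998
grip_force: 0.0
```

Call:
{"op": "play_rows", "data": {"angular": [[0,0,0],[0,0,0],[0,0,0],[0,0,0]], "travel": [[0,0,0],[0,0,0],[0,0,0],[0,0,0]], "grip": [100,100,100,100]}}

```text
time_s: 1.05
ee_pos: [0.5603, -0.2482, 0.2056]
eef_rot: [2.22, 2.223, 0.0]
wrist_force: [-0.0, 0.3, -0.3]
opening: 1.0
grip_force: 0.0
```

```bash
python3 - <<'E'
from rig import arm, imaging
import cv2,pickle
c=imaging.capture("wrist");pickle.dump(c,open("w1.pkl","wb"))
cv2.imwrite("pics/w1.png",cv2.resize(c["pixels"][100:400,130:430,::-1],None,fx=2,fy=2,interpolation=cv2.INTER_CUBIC))
s=arm.state();print(s["time_s"],s["ee_pos"],s["eef_rot"],s["wrist_force"])
E
```

```text
1.1 [ 0.56028657 -0.24826228  0.20568799] [2.21940280e+00 2.22317495e+00 1.89145138e-04] [-0.19180234 -0.48879626  0.72967797]
```

View pics/w1.png

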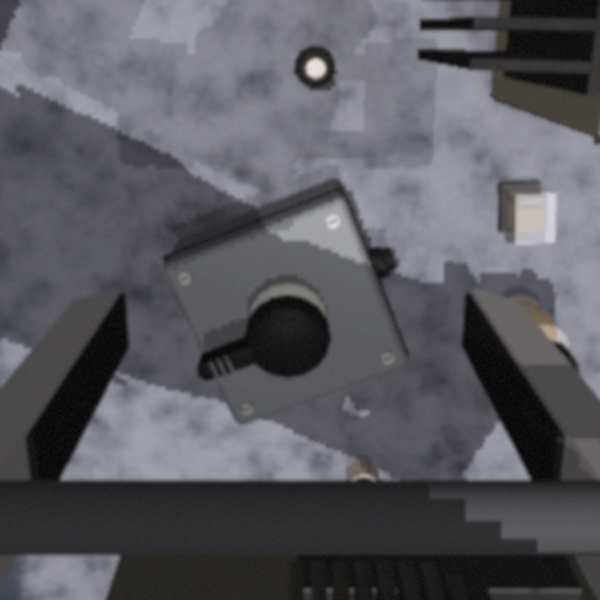

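```bash
cat > m.py <<'E'
from h import *
import pickle
c=pickle.load(open("w1.pkl","rb"));s=pickle.load(open("d0.pkl","rb"))
f=lambda x,y:(x/2+130-.25,y/2+100-.25)
S=[plane(c,f(*p),.055) for p in((185,278),(333,222),(388,358),(247,409))]
print(S, "mean",np.mean(S,0)); 
for a,b in((0,1),(3,2)): v=S[b]-S[a]; print("xaxis",np.degrees(np.arctan2(v[1],v[0])),np.linalg.norm(v))
for a,b in((3,0),(2,1)): v=S[b]-S[a]; print("yaxis-90",np.degrees(np.arctan2(v[1],v[0]))-90,np.linalg.norm(v))
print("head z.085/.078",plane(c,f(288,337),.085),plane(c,f(288,337),.078))
print("lever tip",plane(c,f(199,367),.076))
f2=lambda x,y:(x/5+140-.4,y/5+150-.4)
sc=s["scene"];T=[plane(sc,f2(*p),.055) for p in((255,127),(405,122),(400,248),(242,252))];print("scene screws",np.mean(T,0),"head",plane(sc,f2(321,163),.08))
E
python3 m.py
```

```text
[array([ 0.5033, -0.2919,  0.055 ]), array([ 0.5779, -0.2624,  0.055 ]), array([ 0.6079, -0.3364,  0.055 ]), array([ 0.5333, -0.3665,  0.055 ])] mean [ 0.5556 -0.3143  0.055 ]
xaxis 21.575941147477167 0.08022100722379394
xaxis 21.97334921344578 0.08044358271484432
yaxis-90 21.907267619043793 0.08040621866497641
yaxis-90 22.067899562410247 0.07984985911070848
head z.085/.078 [ 0.5558 -0.3104  0.085 ] [ 0.5557 -0.3137  0.078 ]
lever tip [ 0.5118 -0.3308  0.076 ]
scene screws [ 0.5555   -0.311575  0.055   ] head [ 0.5582 -0.3095  0.08  ]
```

Call:
{"op": "play_rows", "data": {"angular": [[0,0,-7.5],[0,0,-15],[0,0,-22],[0,0,-22],[0,0,-22]], "travel": [[-3,-0.3,0],[-6.5,-0.5,0],[-6.5,-0.5,0],[-6.5,-0.5,0],[-6.5,-0.5,0]], "grip": [0,0,0,0,0], "squeeze": 20}}

```text
time_s: 1.6
ee_pos: [0.5553, -0.3136, 0.2056]
eef_rot: [1.76, 2.602, 0.0]
wrist_force: [-0.2, 0.6, 0.5]
opening: 0.612
grip_force: 0.0
```

Call:
{"op": "play_rows", "data": {"angular": [[0,0,0],[0,0,0],[0,0,0],[0,0,0]], "travel": [[0,0,0],[0,0,0],[0,0,0],[0,0,0]], "grip": [0,0,0,0]}}

```text
time_s: 2.0
ee_pos: [0.5551, -0.3143, 0.2055]
eef_rot: [1.757, 2.604, -0.0]
wrist_force: [-0.2, -0.1, 0.5]
opening: 0.267
grip_force: 0.0
```

Call:
{"op": "play_rows", "data": {"angular": [[0,0,0],[0,0,0],[0,0,0],[0,0,0],[0,0,0]], "travel": [[0.1,0.05,0],[0.1,0.05,0],[0.1,0.05,2],[0.1,0.05,4],[0.1,0.05,6]], "grip": [0,0,0,0,0]}}

```text
time_s: 2.5
ee_pos: [0.5551, -0.3134, 0.1448]
eef_rot: [1.757, 2.604, -0.0]
wrist_force: [-0.1, -0.8, -0.9]
opening: 0.006
grip_force: 0.0
```

Call:
{"op": "play_rows", "data": {"angular": [[0,0,0],[0,0,0],[0,0,0],[0,0,0]], "travel": [[0,0,2],[0,0,4],[0,0,4.5],[0,0,4.5]], "grip": [0,0,0,0]}}

```text
time_s: 2.9
ee_pos: [0.5549, -0.3133, 0.1001]
eef_rot: [-1.756, -2.604, 0.0]
wrist_force: [-0.0, -0.8, 1.1]
opening: 0.003
grip_force: 0.0
```

Go down towards 0.080 and feel for contact.

Call:
{"op": "play_rows", "data": {"angular": [[0,0,0],[0,0,0],[0,0,0],[0,0,0],[0,0,0]], "travel": [[0,0,0.5],[0,0,1],[0,0,1.5],[0,0,1.8],[0,0,2.0]], "grip": [0,0,0,0,0]}}

```text
time_s: 3.4
ee_pos: [0.5552, -0.3135, 0.0805]
eef_rot: [1.757, 2.604, -0.0]
wrist_force: [-0.6, 0.8, 2.1]
opening: 0.003
grip_force: 1.2
```

Call:
{"op": "play_rows", "data": {"angular": [[0,0,0],[0,0,0],[0,0,0]], "travel": [[0,0,0.1],[0,0,0.2],[0,0,0.25]], "grip": [0,0,0]}}

```text
time_s: 3.7
ee_pos: [0.5552, -0.3135, 0.0781]
eef_rot: [1.757, 2.604, -0.0]
wrist_force: [0.0, -1.2, 2.1]
opening: 0.004
grip_force: 1.2
```

Call:
{"op": "play_rows", "data": {"angular": [[0,0,0],[0,0,0]], "travel": [[0,0,0.1],[0,0,0.12]], "grip": [0,0]}}

```text
time_s: 3.9
ee_pos: [0.5553, -0.3135, 0.0773]
eef_rot: [1.756, 2.604, -0.0]
wrist_force: [-0.1, 0.4, 6.5]
opening: 0.006
grip_force: 3.6
```

Call:
{"op": "play_rows", "data": {"angular": [[0,0,0],[0,0,0]], "travel": [[0,0,0.05],[0,0,0.08]], "grip": [0,0]}}

```text
time_s: 4.1
ee_pos: [0.5554, -0.3136, 0.0771]
eef_rot: [1.756, 2.603, -0.0]
wrist_force: [-2.9, 1.8, 13.1]
opening: 0.001
grip_force: 6.6
```

Call:
{"op": "play_rows", "data": {"angular": [[0,0,0],[0,0,0],[0,0,0],[0,0,0],[0,0,0]], "travel": [[0,0,-1.5],[0,0,-3],[-1.2,-2,-3],[-2.4,-4.1,-3],[-2.4,-4.1,-3]], "grip": [0,0,0,0,0]}}

```text
time_s: 4.6
ee_pos: [0.5249, -0.3529, 0.107]
eef_rot: [1.759, 2.602, -0.001]
wrist_force: [1.3, 0.4, -0.9]
opening: 0.008
grip_force: 0.0
```

```bash
python3 - <<'E'
from rig import arm, imaging
import cv2
a=imaging.capture("scene")["pixels"][150:240,160:260,::-1];b=imaging.capture("side")["pixels"][215:305,150:250,::-1]
cv2.imwrite("pics/s2.png",cv2.resize(cv2.hconcat([a,b]),None,fx=4,fy=4,interpolation=cv2.INTER_CUBIC))
s=arm.state();print(s["time_s"],s["ee_pos"],s["eef_rot"],s["wrist_force"])
E
```

```text
4.7 [ 0.52613193 -0.35116351  0.10671402] [1.75752632e+00 2.60325032e+00 1.30186426e-04] [0.72363648 0.46955827 0.04465573]
```

View pics/s2.png

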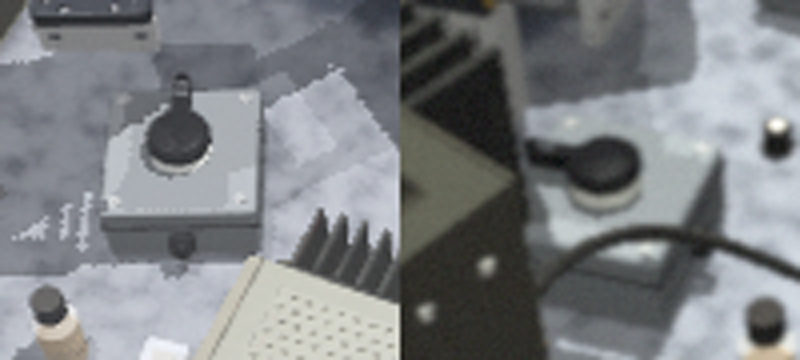

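```bash
python3 - <<'E'
from rig import arm, imaging
import cv2,pickle
from h import *
c=imaging.capture("scene");p=proj(c,[.526,-.351,.107]);print(p,proj(c,[.526,-.351,.2]),proj(c,[.5556,-.313,.08]),proj(c,[.512,-.331,.07]), c["R"].round(3).tolist(),c["t"].round(3))
cv2.imwrite("pics/s3.png",cv2.resize(c["pixels"][60:260,100:300,::-1],None,fx=3,fy=3))
E
```

```text
[193.1 161.7] [187.5 137.5] [203. 181.] [204.4 168.7] [[-0.353, 0.935, 0.002], [0.788, 0.299, -0.538], [-0.504, -0.189, -0.843]] [ 0.299 -0.374  1.531]
```

View pics/s3.png

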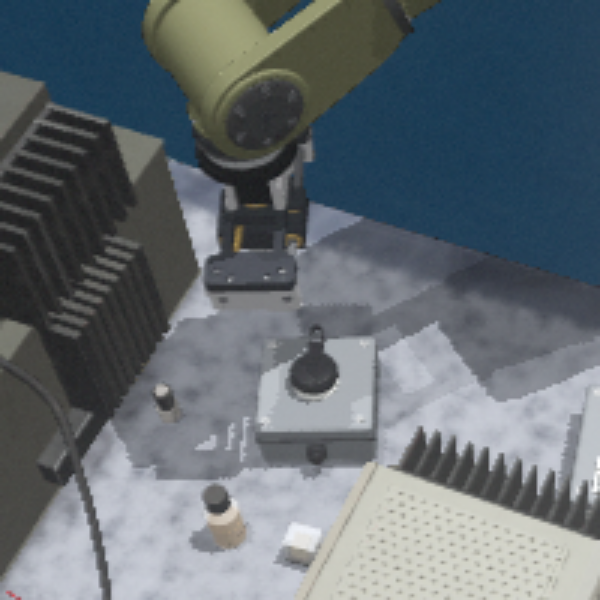

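Call:
{"op": "play_rows", "data": {"angular": [[0,0,0],[0,0,0],[0,0,0],[0,0,0],[0,0,0]], "travel": [[0,0,1.5],[0,0,3],[0,0,3.8],[0,0,4.1],[0,0,4.1]], "grip": [0,0,0,0,0]}}

```text
time_s: 5.25
ee_pos: [0.5259, -0.3508, 0.0642]
eef_rot: [-1.756, -2.604, -0.0]
wrist_force: [-1.0, -0.4, 0.1]
opening: 0.004
grip_force: 0.0
```

Call:
{"op": "play_rows", "data": {"angular": [[0,0,0],[0,0,0],[0,0,0],[0,0,0],[0,0,0]], "travel": [[0.3,0,0],[0.6,0,0],[0.9,0,0],[1.1,0,0],[1.1,0,0]], "grip": [0,0,0,0,0]}}

```text
time_s: 5.75
ee_pos: [0.522, -0.3409, 0.0654]
eef_rot: [1.756, 2.604, -0.0]
wrist_force: [0.0, -2.1, 0.5]
opening: 0.007
grip_force: 0.8
```

Call:
{"op": "play_rows", "data": {"angular": [[0,0,4],[0,0,8],[0,0,16],[0,0,24],[0,0,24]], "travel": [[0.29,-0.08,0],[0.59,-0.145,0],[1.2,-0.2,0],[1.8,-0.18,0],[1.8,-0.18,0]], "grip": [0,0,0,0,0]}}

```text
time_s: 6.25
ee_pos: [0.5136, -0.3248, 0.0654]
eef_rot: [2.262, 2.179, -0.0]
wrist_force: [-0.3, -2.3, 2.5]
opening: 0.002
grip_force: 1.2
```

```bash
cat > loc.py <<'E'
from rig import arm
import numpy as np
from scipy.spatial.transform import Rotation as Ro
s=arm.state();R=Ro.from_rotvec(s["eef_rot"]).as_matrix()
d=R.T@(np.array([.5556,-.313,s["ee_pos"][2]])-s["ee_pos"])
th=22-np.degrees(np.arctan2(R[1,1],R[0,1]))
print(s["time_s"],s["ee_pos"].round(4),"axis in tool cm",(d*100).round(2),"tool turned",th.round(2),"F tool",(R.T@s["wrist_force"]).round(1))
for t in np.arange(2,27,2.):
    r=-d[:2]*100;c,q=np.cos(np.radians(t)),np.sin(np.radians(t));print(t,(np.array([[c,-q],[q,c]])@r-r).round(3))
E
python3 loc.py
```

```text
6.25 [ 0.5136 -0.3248  0.0654] axis in tool cm [1.33 4.15 0.  ] tool turned 24.12 F tool [-2.3 -0.2 -2.5]
2.0 [ 0.146 -0.044]
4.0 [ 0.293 -0.083]
6.0 [ 0.441 -0.116]
8.0 [ 0.591 -0.145]
10.0 [ 0.741 -0.168]
12.0 [ 0.892 -0.186]
14.0 [ 1.044 -0.199]
16.0 [ 1.196 -0.206]
18.0 [ 1.348 -0.208]
20.0 [ 1.5   -0.205]
22.0 [ 1.652 -0.196]
24.0 [ 1.804 -0.182]
26.0 [ 1.955 -0.163]
```

Call:
{"op": "play_rows", "data": {"angular": [[0,0,4],[0,0,10],[0,0,16],[0,0,18],[0,0,18]], "travel": [[0.29,-0.08,0],[0.74,-0.17,0],[1.2,-0.2,0],[1.35,-0.21,0],[1.35,-0.21,0]], "grip": [0,0,0,0,0]}}

```text
time_s: 6.75
ee_pos: [0.512, -0.3116, 0.0652]
eef_rot: [2.57, 1.806, -0.0]
wrist_force: [-0.9, -3.6, 2.8]
opening: 0.002
grip_force: 1.4
```

```bash
python3 loc.py
```

```text
6.75 [ 0.512  -0.3116  0.0652] axis in tool cm [1.34 4.15 0.  ] tool turned 41.8 F tool [-3.7  0.4 -2.8]
2.0 [ 0.146 -0.044]
4.0 [ 0.293 -0.083]
6.0 [ 0.441 -0.117]
8.0 [ 0.59  -0.146]
10.0 [ 0.741 -0.17 ]
12.0 [ 0.892 -0.188]
14.0 [ 1.043 -0.201]
16.0 [ 1.195 -0.209]
18.0 [ 1.347 -0.211]
20.0 [ 1.499 -0.208]
22.0 [ 1.651 -0.2  ]
24.0 [ 1.803 -0.187]
26.0 [ 1.954 -0.168]
```

Call:
{"op": "play_rows", "data": {"angular": [[0,0,1.5],[0,0,3],[0,0,3]], "travel": [[0.11,-0.03,0],[0.22,-0.06,0],[0.22,-0.06,0]], "grip": [0,0,0]}}

```text
time_s: 7.05
ee_pos: [0.5121, -0.3094, 0.0651]
eef_rot: [2.62, 1.733, -0.001]
wrist_force: [-1.6, -5.7, 3.5]
opening: 0.01
grip_force: 2.9
```

Call:
{"op": "play_rows", "data": {"angular": [[0,0,0.5],[0,0,0.5]], "travel": [[0.04,0,0],[0.04,0,0]], "grip": [0,0]}}

```text
time_s: 7.25
ee_pos: [0.5121, -0.3092, 0.0651]
eef_rot: [2.627, 1.722, -0.001]
wrist_force: [-3.2, -6.5, 3.2]
opening: -0.0
grip_force: 3.4
```

Call:
{"op": "play_rows", "data": {"angular": [[0,0,0.5],[0,0,0.5]], "travel": [[0.04,0,0],[0.04,0,0]], "grip": [0,0]}}

```text
time_s: 7.45
ee_pos: [0.5122, -0.3089, 0.0652]
eef_rot: [2.634, 1.71, -0.001]
wrist_force: [-3.8, -6.0, 3.8]
opening: 0.002
grip_force: 3.5
```

```bash
python3 loc.py | head -1; python3 - <<'E'
from rig import imaging
import cv2,pickle
c=imaging.capture("wrist");pickle.dump(c,open("w2.pkl","wb"))
a=c["pixels"][150:400,130:430,::-1]
cv2.imwrite("pics/w2.png",cv2.resize(a,None,fx=2,fy=2,interpolation=cv2.INTER_CUBIC))
E
```

```text
7.45 [ 0.5122 -0.3089  0.0652] axis in tool cm [ 1.39  4.13 -0.  ] tool turned 46.01 F tool [-7.1 -1.  -3.7]
```

View pics/w2.png

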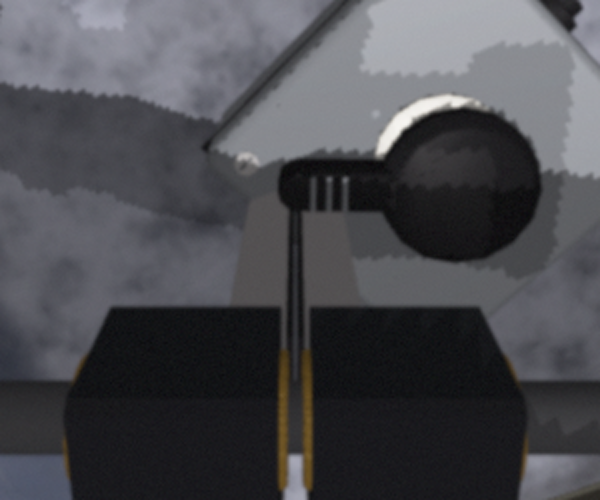

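Call:
{"op": "play_rows", "data": {"angular": [[0,0,0],[0,0,0]], "travel": [[0.05,0,0],[0.05,0,0]], "grip": [0,0]}}

```text
time_s: 7.7
ee_pos: [0.5123, -0.3084, 0.0651]
eef_rot: [2.634, 1.711, -0.001]
wrist_force: [-3.3, -6.1, 3.9]
opening: 0.003
grip_force: 3.5
```

```bash
python3 loc.py | head -1
```

```text
7.7 [ 0.5123 -0.3084  0.0651] axis in tool cm [ 1.34  4.14 -0.  ] tool turned 46.0 F tool [-6.9 -0.6 -3.9]
```

Call:
{"op": "play_rows", "data": {"angular": [[0,0,-8],[0,0,-16],[0,0,-24],[0,0,-32],[0,0,-40]], "travel": [[-0.6,0.23,0],[-1.1,0.53,0],[-1.6,0.9,0],[-2.0,1.34,0],[-2.35,1.83,0]], "grip": [0,0,0,0,0]}}

```text
time_s: 8.2
ee_pos: [0.5197, -0.3365, 0.0645]
eef_rot: [-1.882, -2.514, -0.001]
wrist_force: [-0.5, -0.1, 0.6]
opening: 0.009
grip_force: 0.1
```

Call:
{"op": "play_rows", "data": {"angular": [[0,0,-3],[0,0,-6],[0,0,-6],[0,0,-6],[0,0,-6]], "travel": [[-0.3,0.1,0],[-0.8,0.15,0],[-1.3,0.15,0],[-1.6,0.15,0],[-1.6,0.15,0]], "grip": [0,0,0,0,0]}}

```text
time_s: 8.7
ee_pos: [0.5256, -0.3518, 0.0647]
eef_rot: [-1.758, -2.603, -0.0]
wrist_force: [0.2, 1.0, 0.1]
opening: 0.005
grip_force: 0.0
```

Call:
{"op": "play_rows", "data": {"angular": [[0,0,0],[0,0,0],[0,0,0],[0,0,0],[0,0,0]], "travel": [[0,0,-3],[0,0,-6],[0,0,-10],[0,0,-14],[0,0,-14]], "grip": [0,0,0,0,0]}}

```text
time_s: 9.2
ee_pos: [0.527, -0.3525, 0.211]
eef_rot: [1.753, 2.597, -0.001]
wrist_force: [0.5, 0.7, -0.3]
opening: 0.004
grip_force: 0.0
```

```bash
python3 loc.py | head -1; python3 - <<'E'
from rig import imaging
import cv2,pickle
w=imaging.capture("wrist");s=imaging.capture("scene");i=imaging.capture("side");pickle.dump((w,s,i),open("w3.pkl","wb"))
a=cv2.resize(w["pixels"][100:350,180:430,::-1],(400,400),interpolation=cv2.INTER_CUBIC)
o=pickle.load(open("d0.pkl","rb"))
g=lambda q:cv2.resize(q[150:220,170:240,::-1],(200,200),interpolation=cv2.INTER_CUBIC)
k=lambda q:cv2.resize(q[225:295,170:240,::-1],(200,200),interpolation=cv2.INTER_CUBIC)
b=cv2.vconcat([cv2.hconcat([g(o["scene"]["pixels"]),k(o["side"]["pixels"])]),cv2.hconcat([g(s["pixels"]),k(i["pixels"])])])
cv2.imwrite("pics/w3.png",cv2.hconcat([a,b]))
E
```

```text
9.2 [ 0.527  -0.3525  0.211 ] axis in tool cm [ 2.59  4.13 -0.  ] tool turned 0.03 F tool [0.5 0.7 0.3]
```

View pics/w3.png

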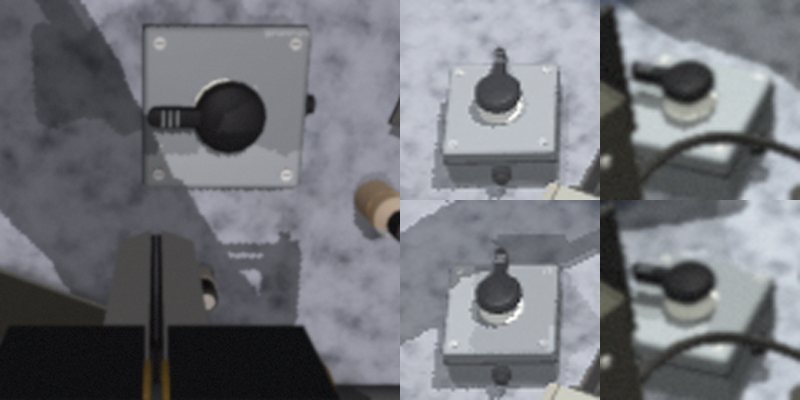

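```bash
python3 - <<'E'
from h import *
import pickle,cv2
w,s,i=pickle.load(open("w3.pkl","rb"));o=pickle.load(open("d0.pkl","rb"))
f=lambda x,y:(x/1.6+180-.2,y/1.6+100-.2)
S=[plane(w,f(*p),.055) for p in((159,44),(295,44),(286,175),(158,175))]
print(S,np.mean(S,0));v=S[1]-S[0];print(np.degrees(np.arctan2(v[1],v[0])))
# head blob before/after (dark mask)
for n,c0,c1,(x,y,W,H) in(("scene",o["scene"],s,(190,160,30,32)),("side",o["side"],i,(180,238,36,32))):
    for c in(c0,c1):
        m=(c["pixels"][y:y+H,x:x+W].max(2)<75).astype(np.uint8);M=cv2.moments(m,True);print(n,M["m00"],x+M["m10"]/M["m00"],y+M["m01"]/M["m00"])
    print("8mm px",proj(c0,[.5556,-.313,.085])-proj(c0,[.5556,-.313,.077]))
c=o["wrist"];g=c["pixels"]
for x,y in((215,247),(278,235)):
    m=(g[y-28:y+29,x-28:x+29].max(2)<50).astype(np.uint8)
    n,l,st,ce=cv2.connectedComponentsWithStats(m);k=l[28,28];p=ce[k]+[x-28,y-28];print(p,st[k],plane(c,p,.057),plane(c,p,.054))
    
E
```

```text
[array([ 0.5039, -0.2914,  0.055 ]), array([ 0.5783, -0.2615,  0.055 ]), array([ 0.6082, -0.336 ,  0.055 ]), array([ 0.5333, -0.366 ,  0.055 ])] [ 0.555925 -0.313725  0.055   ]
21.894292790022476
scene 45.0 204.37777777777777 184.35555555555555
scene 149.0 204.1476510067114 180.44295302013424
8mm px [-0.4 -1.8]
side 255.0 196.48627450980393 253.58823529411765
side 262.0 196.73664122137404 253.64503816793894
8mm px [-0.4 -2.7]
[215.11302682 247.18965517] [ 16  16  26  26 522] [ 0.4854 -0.0517  0.057 ] [ 0.4848 -0.0529  0.054 ]
[278.24448217 235.33955857] [ 15  15  28  28 589] [ 0.5494 -0.0391  0.057 ] [ 0.5494 -0.0401  0.054 ]
```

Call:
{"op": "play_rows", "data": {"angular": [[0,0,0],[0,0,0],[0,0,0],[0,0,0],[0,0,0]], "travel": [[4,1,0],[8.5,2,0],[13,3,0],[17.5,4,0],[22,5.5,0]], "grip": [0,0,0,0,0]}}

```text
time_s: 9.85
ee_pos: [0.4928, -0.1253, 0.2034]
eef_rot: [-1.757, -2.602, 0.001]
wrist_force: [0.9, 0.0, 0.4]
opening: 0.008
grip_force: 0.0
```

Call:
{"op": "play_rows", "data": {"angular": [[0,0,0],[0,0,0],[0,0,0],[0,0,0],[0,0,0]], "travel": [[3.5,0.9,0],[7.4,1.9,0],[7.4,1.9,0],[7.4,1.9,0],[7.4,1.9,0]], "grip": [0,0,0,0,0]}}

```text
time_s: 10.35
ee_pos: [0.484, -0.052, 0.2042]
eef_rot: [-1.757, -2.603, 0.001]
wrist_force: [0.3, -0.5, 1.1]
opening: 0.005
grip_force: 0.0
```

```bash
sed 's/\.5556,-\.313,/.4852,-.052,/' loc.py > loc2.py; python3 loc2.py | head -1; python3 - <<'E'
from rig import imaging
from h import *
import cv2
for n,b in(("scene",(285,170,50,60)),):
    c=imaging.capture(n);print(proj(c,[.4852,-.052,.057]),proj(c,[.5494,-.0391,.057]))
w=imaging.capture("wrist");s=c
print("wrist px",proj(w,[.4852,-.052,.057]))
E
```

```text
10.35 [ 0.484  -0.052   0.2042] axis in tool cm [-0.05  0.11 -0.  ] tool turned 0.04 F tool [-0.5  0.1 -1.1]
[308.4 194.8] [305.  216.2]
wrist px [279.9 198.3]
```

Call:
{"op": "play_rows", "data": {"angular": [[0,0,0],[0,0,0],[0,0,0],[0,0,0],[0,0,0]], "travel": [[0,0.1,4],[0,0.1,8],[0,0.1,11.5],[0,0.1,13.5],[0,0.1,13.8]], "grip": [0,0,0,0,0]}}

```text
time_s: 10.95
ee_pos: [0.4837, -0.0515, 0.0645]
eef_rot: [-1.756, -2.6, 0.003]
wrist_force: [-0.4, -1.1, 0.1]
opening: 0.005
grip_force: 0.0
```

Call:
{"op": "play_rows", "data": {"angular": [[0,0,0],[0,0,0],[0,0,0],[0,0,0],[0,0,0]], "travel": [[0,0,0.4],[0,0,0.7],[0,0,0.9],[0,0,1.1],[0,0,1.2]], "grip": [0,0,0,0,0]}}

```text
time_s: 11.45
ee_pos: [0.4854, -0.0511, 0.0554]
eef_rot: [1.756, 2.604, 0.001]
wrist_force: [0.0, -1.5, 2.5]
opening: 0.006
grip_force: 1.3
```

Call:
{"op": "play_rows", "data": {"angular": [[0,0,0],[0,0,0],[0,0,0]], "travel": [[0,0,0.2],[0,0,0.35],[0,0,0.42]], "grip": [0,0,0]}}

```text
time_s: 11.75
ee_pos: [0.4854, -0.0511, 0.0511]
eef_rot: [1.756, 2.604, 0.001]
wrist_force: [-1.5, -0.2, 13.6]
opening: 0.003
grip_force: 6.5
```

Call:
{"op": "play_rows", "data": {"angular": [[0,0,0],[0,0,0]], "travel": [[0,0,0.1],[0,0,0.1]], "grip": [0,0]}}

```text
time_s: 11.95
ee_pos: [0.4855, -0.0511, 0.051]
eef_rot: [1.756, 2.603, 0.001]
wrist_force: [-4.2, -0.8, 18.8]
opening: 0.004
grip_force: 9.4
```

Fully in at 0.051 with a hard stop. Release and check.

Call:
{"op": "play_rows", "data": {"angular": [[0,0,0],[0,0,0],[0,0,0],[0,0,0],[0,0,0]], "travel": [[0,0,-1],[0,0,-4],[0,0,-8],[0,0,-12],[0,0,-12]], "grip": [0,0,0,0,0]}}

```text
time_s: 12.45
ee_pos: [0.4867, -0.0512, 0.1744]
eef_rot: [1.753, 2.599, 0.005]
wrist_force: [-0.1, -0.6, -0.7]
opening: 0.004
grip_force: 0.0
```

Call:
{"op": "play_rows", "data": {"angular": [[0,0,0],[0,0,0],[0,0,0]], "travel": [[0,0,0],[0,0,0],[0,0,0]], "grip": [0,0,0]}}

```text
time_s: 12.75
ee_pos: [0.4844, -0.0508, 0.1684]
eef_rot: [-1.755, -2.603, 0.001]
wrist_force: [0.5, 0.3, -0.3]
opening: 0.007
grip_force: 0.0
```

```bash
python3 - <<'E'
from rig import imaging
import cv2
a=imaging.capture("scene")["pixels"][140:260,140:340,::-1];b=imaging.capture("wrist")["pixels"][:,:,::-1]
cv2.imwrite("pics/f.png",cv2.vconcat([cv2.resize(a,(500,300)),cv2.resize(b[100:340,80:480],(500,300))]))
E
```

```text
(no output)
```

View pics/f.png

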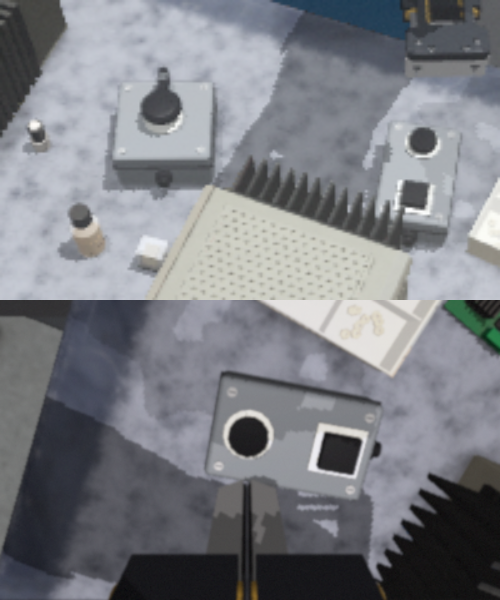

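The mushroom (160,105 in the upper crop) is out with its lever at rest, and the round button (248,436 in the lower crop) is out again. Both boxes and the bystanders are in place.

```bash
python3 -c "
from rig import arm
print(arm.hand_in())"
```

```text
the job is handed in; nothing more can be done
None
```

I pressed the mushroom fully in, twisted it out until the lever met its stop, let the lever spring back, pressed and released reset, and handed in at about 13 s; the stop station moved by under 1 mm, and full release was judged from lever force and camera images, not measured directly.

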